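# Close the back of a wall clock

## Task

The square wall clock lies face down with its back open. Pick up the larger of the two grey back covers by its battery box, lower it over the clock's two pins (either way round) without dropping it, and let go once it lies flush on the clock. Leave the smaller cover where it is.

Things in the scene. Friction and masses are not known exactly. Their poses are not given: they have to be found in the camera images.
- cover_grip (a point): Grip point of the larger cover: on the vertical axis of its black battery box, 64 (x) by 36 (y) by 44 mm tall, which stands on the middle of the cover's plate; grip it across its 36 mm width (along y). The point lies 26 mm above the plate's upper face, 32 mm above its underside. z is up. A half turn about z makes no difference.
- cover: The larger cover, loose, 0.2 to 0.4 kg: a grey flat plate 180 (x) by 110 (y) by 6 mm thick, lying flat on the table, with two round through holes 30 mm in diameter centred 62 mm either side of its middle along x. Origin at the middle of the plate's underside; same axes as cover_grip.
- case_seat (a point): Clock case, fixed, face down: white, 190 mm square, 30 mm tall, a shallow well of brass wheels in the middle. The point is the centre of its flat upper side, at the height of the surface the cover lies on; z is up. Two steel pins stand on it, 62 mm either side of the point along its x, each 26 mm tall, 12 mm in diameter up to 10 mm, then tapering to 5 mm at the tip.
- spare_grip (a point): The smaller back cover, which does not fit: grey plate 120 by 80 by 6 mm with two 20 mm holes 80 mm apart and a black box 40 by 36 by 44 mm tall. The point lies on the box's axis, 26 mm above the plate. Not to be moved.
Mind the look-alikes: they are no part of the job. Leave any purple or red look-alike of the cover alone.

How it is judged:
By the outcome, as a careful person would: the job done as asked, in the order asked, and still so for the second after the job is handed in, with the robot touching nothing.
It also fails if it takes over 38 s, if anything falls off the work surface, if the arm or the gripper's body presses on something with over 40 N, if the wrist force passes 120 N, or if a joint passes its speed limit or range.

## Robot

A 6-joint arm with a two-finger parallel gripper is mounted at the origin on the work surface. World frame = base frame: x ahead of the robot, y to its left, z up, the work surface at z = 0. Lengths are in mm, angles in rad, forces in N, time in s.
With the tool pointing down it reaches from about 375 to 925 mm from the base axis. Payload 5.7 kg.
Tool frame: the origin (TCP) lies at the very end of the fingers, on their centre line; the grasp point (between the pads) lies 19 mm behind it; x points along the fingers, y is the direction in which the jaws open and shut, and the axes are right-handed (so a half turn about x gives the same grasp; the last joint's range is limited). The gripper opens to 88 mm and grips with 3 to 60 N. Pads are 20 mm wide; open, the fingers measure 115 mm over their backs; the gripper's body (75 mm by 178 mm) begins 61 mm behind the grasp point.
Start: joints at [-1.255, 0.359, 1.51, -0, 1.272, -0.115], TCP at [250.54, -545.153, 222.623] pointing down, gripper open.
Joint ranges: [-2.97, 2.97], [-1.01, 2.36], [0.21, 2.38], [-0.96, 4.11], [0.2, 2.71], [-2.98, 2.98]. Speed limits (rad/s): [2.39, 2.39, 3.14, 3.14, 3.14, 3.14].

## Interface

Orientations are given as a rotation vector (axis times angle).
In Python, from station import read_state, viewer, workorder gives the robot as it stands.
- The arm moves only by the tool move_arm, never from a script. Its argument "plan" is a list of rows, each a list of 4 numbers: the shift along the tool's x, y, z in m, then the turn about the tool's x in units of 6 degrees (1.0 is 6 degrees). In form: [[dx, dy, dz, yaw], ...]. A call has 1 to 12 rows; each row shifts and turns the pose as measured when the row begins, along the tool's axes as they then stand; what a row does not reach is not made up. A row lasts 1/8 s, in which the tool goes at most 62.5 mm and 10.7 degrees, less where a joint would pass 70% of its speed; a pose out of reach is approached as far as the arm can. A call with a gripper value outside its range is refused whole. "claw" is the opening in per cent of the stroke, from 0 (shut) to 100 (fully open), set as the call begins (left out, the last holds). The fingers move at their own pace and stop on an object; "newtons" is the grip in N (left out, the last holds). Time passes only in rows, so rows that do not move let the fingers close. It gives the time, the measured TCP pose, the force and the opening at its end, in the units of the state.
- read_state(): the state, without advancing time (a new reading comes with each control period).
- viewer.get_image(name): name is "scene" or "top" or "wrist"; returns a dict with "frame" (400x640x3 uint8, red, green, blue), "camera_matrix" (3x3 intrinsics, pixels), "view" (4x4, takes a point from world to camera coordinates). Camera axes: x right, y down, z forward; pixel columns grow to the right and rows downward; lengths in mm; the calibration is good to about 2 mm. The wrist camera is an equidistant fisheye: a pixel r from the principal point sees the ray r / f radians off the axis. A picture is of the moment at which its call begins. There is no depth.
- workorder.sign_off(): hands the job in, once; it reports no verdict.
The state is a dict: "clock": time; "q": joint angles; "joint_velocities": joint speeds; "joint_torque": joint torques, N m; "tcp_pos": TCP position; "ee_rot": TCP orientation; "wrist_force": force on the tool from outside, world axes, zero at the start; "ft_torque": the same for the moment, N m; "finger_gap": finger opening in mm.
Only numpy, scipy, OpenCV 4.12 (cv2) and the standard library are available. Lean on these libraries where they do the work, as an engineer would, in place of code of your own. Each camera call takes 0.05 s, during which the arm holds its last target.

## Working session

There is one attempt and no reset: what is moved stays moved. The work goes in short steps, Python scripts to look and compute and a tool call to move; the robot and the scene stay as the last step left them, time stands still between calls to the robot, and variables do not carry over. Pictures are saved under pics/ and viewed, and the job is handed in when it is done.

Besides the shell and the picture viewer there is one more tool, called after "Emit:" by a JSON object that holds its "name" and its "arguments". move_arm: Moves the arm, as the interface text tells. Its arguments: {"type":"object","properties":{"plan":{"type":"array","items":{"type":"array","items":{"type":"number"}}},"claw":{"type":"number"},"newtons":{"type":"number"}},"required":["plan"]}

```bash
mkdir -p pics; ls; cat > h.py <<'E'
import numpy as np, cv2
from station import read_state, viewer, workorder
def grab(n,tag):
    d=viewer.get_image(n); f=np.array(d["frame"]); cv2.imwrite(f"pics/{tag}.png",f[:,:,::-1])
    K=np.array(d["camera_matrix"]);V=np.array(d["view"]); np.savez(f"pics/{tag}.npz",f=f,K=K,V=V); return f,K,V
def load(tag):
    z=np.load(f"pics/{tag}.npz"); return z["f"],z["K"],z["V"]
def ray(px,K,V,fish=False):
    x=(px[0]-K[0,2])/K[0,0]; y=(px[1]-K[1,2])/K[1,1]
    if fish:
        r=np.hypot(x,y); s=np.sin(r)/r if r>1e-9 else 1; d=np.array([x*s,y*s,np.cos(r)])
    else: d=np.array([x,y,1.])
    R=V[:3,:3]; o=-R.T@V[:3,3]; return o,R.T@d
def onz(px,z,K,V,fish=False):
    o,d=ray(px,K,V,fish); return o+d*(z-o[2])/d[2]
def proj(P,K,V,fish=False):
    c=V[:3,:3]@np.asarray(P,float)+V[:3,3]
    if fish:
        rr=np.hypot(c[0],c[1]); th=np.arctan2(rr,c[2]); x,y=c[:2]/rr*th if rr>1e-9 else (0,0)
    else: x,y=c[:2]/c[2]
    return K[0,0]*x+K[0,2],K[1,1]*y+K[1,2]
E
python3 - <<'E'
from h import *
print(read_state())
for n in("scene","top","wrist"):
    f,K,V=grab(n,n+"0"); print(n,K.tolist(),np.round(V,3).tolist())
E
```

```text
pics
{'clock': 0.0, 'q': array([-1.25512373e+00,  3.59496332e-01,  1.51142557e+00, -8.83856780e-06,
        1.27247548e+00, -1.15101325e-01]), 'joint_velocities': array([-7.91920237e-05, -4.61714721e-04,  3.25553359e-04, -7.67013974e-04,
       -1.76472149e-03, -1.09925399e-04]), 'joint_torque': array([ 2.75918740e-05, -5.15371907e+01, -2.70730966e+01,  6.75208191e-02,
        3.50073678e-02, -1.22662536e-04]), 'tcp_pos': array([ 250.32094528, -544.53870466,  221.81735748]), 'ee_rot': array([ 1.98381013,  0.43588658, -1.98419416]), 'wrist_force': array([-0.13095541,  0.06965112,  0.18463087]), 'ft_torque': array([-0.07192598,  0.0221368 , -0.03520285]), 'finger_gap': 88.01404672927129}
scene [[439.64251109700797, 0.0, 317.2768558236799], [0.0, 439.64251109700797, 198.41575384478998], [0.0, 0.0, 1.0]] [[-0.318, 0.948, -0.01, 243.574], [0.63, 0.204, -0.749, -268.051], [-0.708, -0.245, -0.662, 1887.701], [0.0, 0.0, 0.0, 1.0]]
top [[513.5276162307907, 0.0, 317.6475667067277], [0.0, 513.5276162307907, 202.18673598400235], [0.0, 0.0, 1.0]] [[-0.019, -1.0, -0.002, -73.568], [-0.999, 0.019, -0.031, 502.543], [0.031, 0.001, -1.0, 1661.062], [0.0, 0.0, 0.0, 1.0]]
wrist [[309.70691628693146, 0.0, 325.0846331704358], [0.0, 309.70691628693146, 199.7613322271371], [0.0, 0.0, 1.0]] [[0.418, -0.909, -0.002, -600.317], [-0.87, -0.401, 0.287, -34.64], [-0.261, -0.118, -0.958, 390.586], [0.0, 0.0, 0.0, 1.0]]
```

View pics/top0.png

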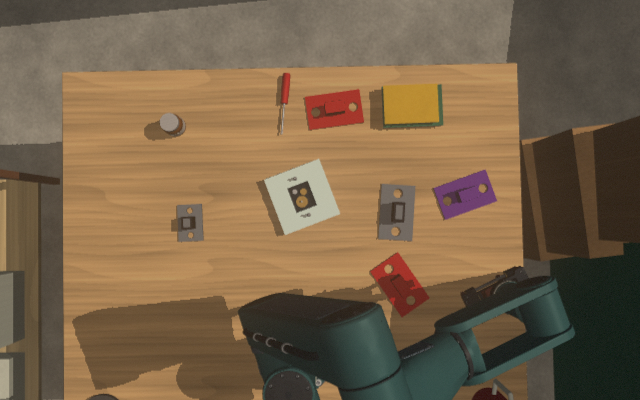

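View pics/scene0.png

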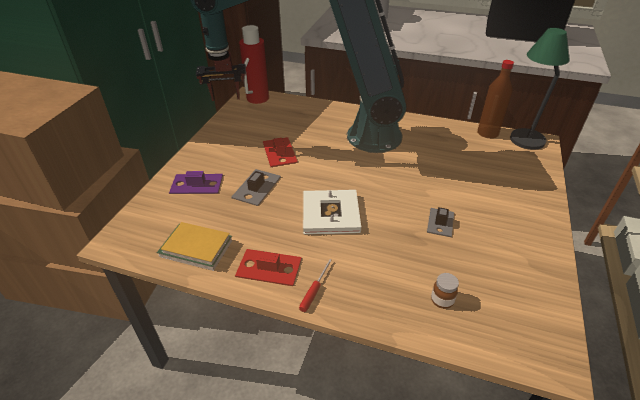

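View pics/wrist0.png

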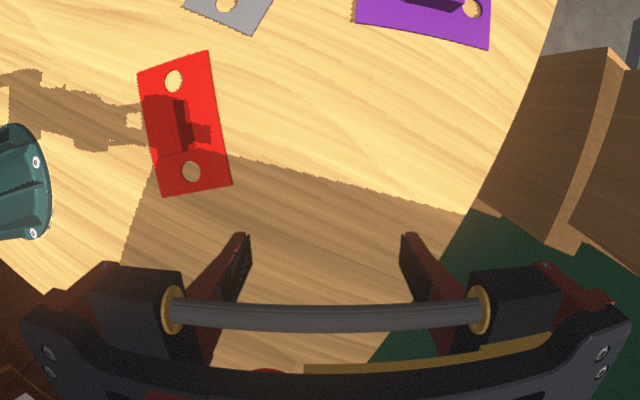

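The top view shows the larger grey cover at about (397,212), the smaller one at (189,222), and the white clock at (302,197) with its pins near (292,179) and (306,214). The red and purple look-alikes lie apart from these. Next I'll measure the plate and the case.

```bash
python3 - <<'E'
from h import *
f,K,V=load("top0")
hsv=cv2.cvtColor(f,cv2.COLOR_RGB2HSV)
def comp(m,seed,name):
    n,l,s,c=cv2.connectedComponentsWithStats(m.astype(np.uint8),connectivity=4)
    x0,y0,x1,y1=seed; sub=l[y0:y1,x0:x1]; ids=np.bincount(sub[sub>0]); k=ids.argmax()
    mm=(l==k).astype(np.uint8); print(name,s[k],c[k]); return mm
def rect(mm,z):
    cs,_=cv2.findContours(mm,cv2.RETR_EXTERNAL,cv2.CHAIN_APPROX_NONE); c=max(cs,key=cv2.contourArea)
    pts=np.array([onz(p[0],z,K,V)[:2] for p in c],np.float32)
    r=cv2.minAreaRect(pts); print("rect",r); return r
g=(hsv[...,1]<75)&(hsv[...,2]>20)&(hsv[...,2]<150)
g[:, :370]=0; g[:,425:]=0; g[:175]=0; g[250:]=0
mm=comp(g,(378,182,416,242),"cover"); rect(mm,6)
holes=((hsv[...,1]>=85)&(hsv[...,2]>60)).astype(np.uint8)
h2=np.zeros_like(holes); h2[183:242,380:415]=holes[183:242,380:415]
n,l,s,c=cv2.connectedComponentsWithStats(h2)
for i in range(1,n):
    if s[i][4]>8: print("hole",s[i],c[i],onz(c[i],3,K,V))
w=(hsv[...,1]<60)&(hsv[...,2]>165); w[:, :255]=0; w[:,350:]=0
mw=comp(w,(270,165,335,230),"case"); rect(mw,30)
for a,b,nm in((mm,(370,175,425,250),"cv"),(mw,(255,150,350,245),"cs")):
    x0,y0,x1,y1=b; im=f[y0:y1,x0:x1,::-1].copy(); im=cv2.resize(im,None,fx=6,fy=6,interpolation=cv2.INTER_CUBIC); cv2.imwrite(f"pics/{nm}0.png",im); 
E
```

```text
cover [ 378  184   37   57 1589] [396.52359975 212.05978603]
rect ((464.4974060058594, -338.1893310546875), (109.7254409790039, 178.30880737304688), 85.2344741821289)
hole [380 183  35  19  87] [395.87356322 185.45977011] [ 550.99583196 -339.04059599    3.        ]
hole [393 189  10   9  62] [397.5 193. ] [ 526.28850865 -343.76343308    3.        ]
hole [380 201  35  41 134] [403.53731343 232.53731343] [ 397.2567292  -360.36107529    3.        ]
hole [391 203   6  19  45] [392.82222222 213.04444444] [ 461.26709416 -327.00589057    3.        ]
hole [391 227   9   9  67] [395.11940299 231.        ] [ 402.75884962 -333.11740557    3.        ]
case [ 264  159   76   76 2803] [301.67070995 196.53763824]
rect ((520.2296752929688, -31.71819305419922), (189.77857971191406, 189.18844604492188), 19.952478408813477)
```

```bash
python3 -c "
import cv2,numpy as np
a=cv2.imread('pics/cv0.png');b=cv2.imread('pics/cs0.png')
H=max(a.shape[0],b.shape[0]);o=np.zeros((H,a.shape[1]+b.shape[1],3),np.uint8);o[:a.shape[0],:a.shape[1]]=a;o[:b.shape[0],a.shape[1]:]=b
print(o.shape);o=cv2.resize(o,(800,int(800*H/o.shape[1])));cv2.imwrite('pics/zoom0.png',o)"
```

```text
(570, 900, 3)
```

View pics/zoom0.png

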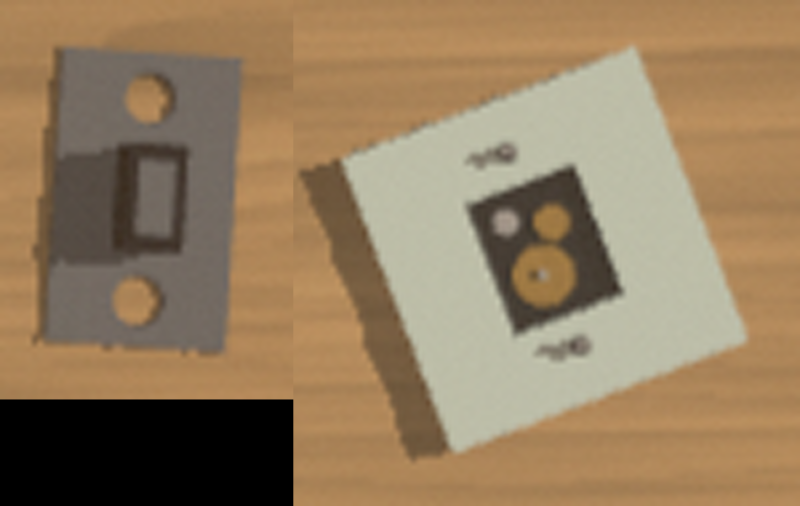

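The cover measures 178x110 mm with its holes 124 mm apart, and the case measures 190x189 mm. Both match the given sizes. Next I'll work out the moves in tool axes.

```bash
cat > go.py <<'E'
import sys
from h import *
from scipy.spatial.transform import Rotation as R
def go(x,y,z,ang):
    s=read_state(); M=R.from_rotvec(s["ee_rot"]).as_matrix(); p=s["tcp_pos"]
    jaw=np.degrees(np.arctan2(M[1,1],M[0,1])); d=(ang+90-jaw+90)%180-90
    print("t",round(s["clock"],2),"tcp",p.round(1),"x",M[:,0].round(3),"jaw",round(jaw,2),"F",s["wrist_force"].round(1),"gap",round(s["finger_gap"],1),"q",s["q"].round(2))
    # world turn +d about z = tool-x turn -d if tool x is down
    print("turn tool deg",-d,"units",-d/6,"shift tool mm (current axes)",(M.T@(np.array([x,y,z])-p)).round(1))
    print("world d",(np.array([x,y,z])-p).round(1),"final-axes shift",(R.from_euler('z',d,degrees=True).as_matrix()@M).T.dot(np.array([x,y,z])-p).round(1))
if __name__=="__main__": go(*map(float,sys.argv[1:5]))
E
python3 go.py 464.5 -338.2 120 -4.85
```

```text
t 0.15 tcp [ 250.4 -544.7  222. ] x [-0.     0.001 -1.   ] jaw -65.32 F [ 0.7 -0.9  0.3] gap 88.2 q [-1.26  0.36  1.51  0.    1.27 -0.12]
turn tool deg 29.534698645483786 units 4.922449774247298 shift tool mm (current axes) [ 102.2  -98.1 -280.7]
world d [ 214.1  206.5 -102. ] final-axes shift [ 102.4 -223.7 -195.9]
```

Emit:
{"name": "move_arm", "arguments": {"plan": [[0, 0, 0, 1.64], [0, 0, 0, 1.64], [0, 0, 0, 1.64], [0.01, -0.035, -0.03, 0], [0.015, -0.035, -0.03, 0], [0.015, -0.035, -0.03, 0], [0.015, -0.035, -0.03, 0], [0.015, -0.035, -0.03, 0], [0.015, -0.03, -0.03, 0], [0, 0, 0, 0]], "claw": 100, "newtons": 35}}

```text
clock: 1.4
tcp_pos: [454.7, -353.5, 132.2]
ee_rot: [-2.163, 0.11, 2.169]
wrist_force: [-1.1, 0.4, 0.3]
finger_gap: 87.9
```

```bash
python3 go.py 464.5 -338.2 120 -4.85
```

```text
t 1.4 tcp [ 454.7 -353.5  132.2] x [-0.002  0.003 -1.   ] jaw -96.01 F [-1.1  0.4  0.3] gap 87.9 q [-0.78  0.42  1.66  0.    1.06  0.89]
turn tool deg -1.1567504670892959 units -0.19279174451488265 shift tool mm (current axes) [ 12.3 -16.3  -8.2]
world d [  9.8  15.3 -12.2] final-axes shift [ 12.3 -16.1  -8.5]
```

Emit:
{"name": "move_arm", "arguments": {"plan": [[0.006, -0.01, -0.004, -0.1], [0.006, -0.006, -0.004, -0.09], [0, 0, 0, 0]]}}

```text
clock: 1.78
tcp_pos: [463.5, -338.9, 119.8]
ee_rot: [-2.174, 0.09, 2.18]
wrist_force: [-0.8, -0.3, 0.1]
finger_gap: 87.8
```

```bash
python3 go.py 464.5 -338.2 13 -4.85; python3 - <<'E'
from h import *
f,K,V=grab("wrist","w1"); print(proj([464.5,-338.2,50],K,V,True), proj([526.3,-343.5,3],K,V,True),proj([402.7,-333,3],K,V,True))
E
```

```text
t 1.77 tcp [ 463.5 -338.9  119.8] x [-0.003  0.003 -1.   ] jaw -94.86 F [-0.8 -0.3  0.1] gap 87.8 q [-0.75  0.44  1.68 -0.    1.03  0.9 ]
turn tool deg -0.009260179691182202 units -0.0015433632818637004 shift tool mm (current axes) [106.8  -0.5  -1.2]
world d [   1.     0.7 -106.8] final-axes shift [106.8  -0.5  -1.2]
(np.float64(322.8069801559074), np.float64(210.96811735649098)) (np.float64(323.2860229365152), np.float64(127.67972768540724)) (np.float64(323.47093549681966), np.float64(254.2704933825757))
```

View pics/w1.png

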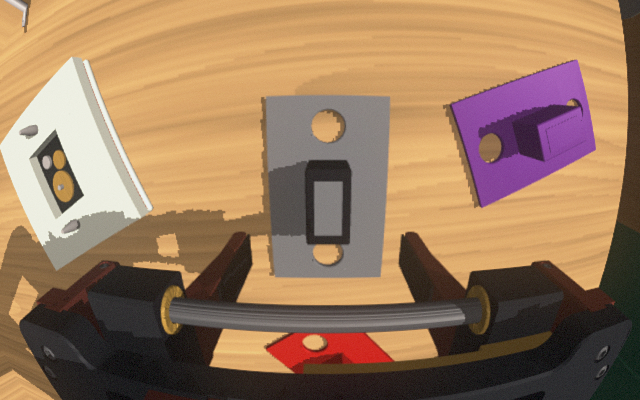

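The box top appears at (328,208), within about 3 mm of the prediction. The two measured holes sit at (328,126) and (328,255), and the jaws straddle the box. I'll descend.

Emit:
{"name": "move_arm", "arguments": {"plan": [[0.03, 0.0005, -0.001, 0], [0.03, 0.0005, 0, 0], [0.025, 0, 0, 0], [0.015, 0, 0, 0], [0.008, 0, 0, 0], [0, 0, 0, 0]]}}

```text
clock: 2.58
tcp_pos: [465.0, -345.8, 12.1]
ee_rot: [-2.18, 0.101, 2.174]
wrist_force: [-0.7, 0.2, 0.4]
finger_gap: 88.2
```

```bash
python3 go.py 464.5 -338.7 13 -4.85
```

```text
t 2.58 tcp [ 465.  -345.8   12.1] x [ 0.002 -0.004 -1.   ] jaw -95.12 F [-0.7  0.2  0.4] gap 88.2 q [-0.76  0.59  1.75 -0.    0.8   0.9 ]
turn tool deg -0.2735307598836698 units -0.04558845998061164 shift tool mm (current axes) [-0.9 -7.   1.1]
world d [-0.5  7.1  0.9] final-axes shift [-0.9 -7.   1.1]
```

Emit:
{"name": "move_arm", "arguments": {"plan": [[-0.001, -0.007, 0.0, 0], [0, 0, 0, 0]]}}

```text
clock: 2.82
tcp_pos: [466.4, -339.1, 14.5]
ee_rot: [-2.183, 0.103, 2.173]
wrist_force: [-0.1, -0.0, 0.1]
finger_gap: 87.8
```

```bash
python3 go.py 464.5 -338.7 13 -4.85
```

```text
t 2.83 tcp [ 466.4 -339.1   14.5] x [ 0.004 -0.005 -1.   ] jaw -95.13 F [-0.1 -0.   0.1] gap 87.8 q [-0.75  0.58  1.76 -0.    0.8   0.91]
turn tool deg -0.2831048138825736 units -0.047184135647095594 shift tool mm (current axes) [ 1.5 -0.2  1.9]
world d [-1.9  0.4 -1.5] final-axes shift [ 1.5 -0.2  1.9]
```

Emit:
{"name": "move_arm", "arguments": {"plan": [[0.001, 0, 0.0015, 0], [0, 0, 0, 0], [0, 0, 0, 0], [0, 0, 0, 0], [0, 0, 0, 0], [0, 0, 0, 0], [0, 0, 0, 0], [0, 0, 0, 0]], "claw": 0, "newtons": 40}}

```text
clock: 3.82
tcp_pos: [465.6, -339.6, 14.7]
ee_rot: [-2.186, 0.104, 2.172]
wrist_force: [-0.5, 0.2, 0.4]
finger_gap: 36.0
```

```bash
python3 go.py 464.5 -338.7 13 -4.85
```

```text
t 3.83 tcp [ 465.6 -339.6   14.7] x [ 0.006 -0.007 -1.   ] jaw -95.1 F [-0.5  0.2  0.4] gap 36.0 q [-0.75  0.58  1.76 -0.    0.79  0.91]
turn tool deg -0.24601058079178983 units -0.0410017634652983 shift tool mm (current axes) [ 1.7 -0.8  1.2]
world d [-1.1  0.9 -1.7] final-axes shift [ 1.7 -0.8  1.1]
```

Gripped, with a 36.0 mm gap. Lifting.

Emit:
{"name": "move_arm", "arguments": {"plan": [[-0.006, 0, 0, 0], [-0.012, 0, 0, 0], [-0.02, 0, 0, 0], [-0.02, 0, 0, 0], [-0.02, 0, 0, 0], [-0.015, 0, 0, 0], [-0.008, 0, 0, 0], [0, 0, 0, 0]]}}

```text
clock: 4.82
tcp_pos: [463.8, -337.5, 121.1]
ee_rot: [-2.183, 0.102, 2.173]
wrist_force: [0.7, 0.2, -2.1]
finger_gap: 36.1
```

```bash
python3 go.py 520.2 -31.7 115 19.95;python3 - <<'E'
from h import *
grab("wrist","w2")
E
```

```text
t 4.83 tcp [ 463.8 -337.5  121.1] x [ 0.004 -0.005 -1.   ] jaw -95.11 F [ 0.7  0.2 -2.1] gap 36.1 q [-0.75  0.43  1.69 -0.    1.02  0.91]
turn tool deg -25.06324848932138 units -4.177208081553563 shift tool mm (current axes) [   4.8 -309.6  -29. ]
world d [ 56.4 305.8  -6.1] final-axes shift [   5.6 -268.2 -157.4]
```

View pics/w2.png

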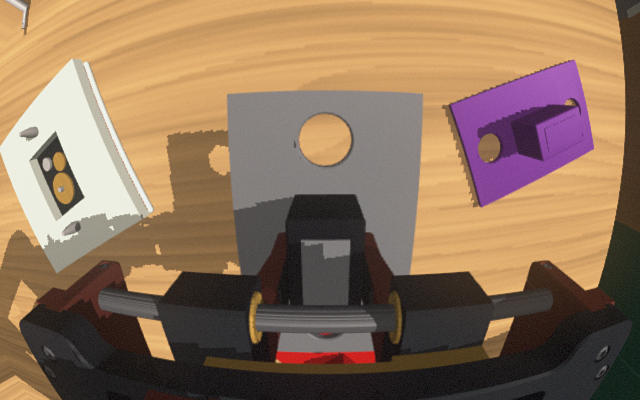

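The cover is held level, with its front hole at (326,139). I'll turn it, then carry it over.

Emit:
{"name": "move_arm", "arguments": {"plan": [[0, 0, 0, -0.8], [0, 0, 0, -0.8], [0, 0, 0, -0.9], [0, 0, 0, -0.9], [0, 0, 0, -0.7], [0, 0, 0, 0]]}}

```text
clock: 5.62
tcp_pos: [460.4, -334.4, 114.9]
ee_rot: [2.027, 0.366, -2.035]
wrist_force: [-0.2, -0.6, -2.9]
finger_gap: 35.9
```

Emit:
{"name": "move_arm", "arguments": {"plan": [[0, -0.015, -0.009, 0], [0, -0.025, -0.015, 0], [0, -0.032, -0.019, 0], [0, -0.032, -0.019, 0], [0, -0.032, -0.019, 0], [0, -0.032, -0.019, 0], [0, -0.032, -0.019, 0], [0, -0.028, -0.016, 0], [0, -0.018, -0.01, 0], [0, -0.008, -0.005, 0], [0, 0, 0, 0]]}}

```text
clock: 7.0
tcp_pos: [512.7, -24.9, 113.9]
ee_rot: [2.033, 0.361, -2.048]
wrist_force: [-0.1, -0.2, -1.7]
finger_gap: 35.9
```

```bash
python3 go.py 520.2 -31.7 115 19.95
```

```text
t 7.0 tcp [512.7 -24.9 113.9] x [-0.009  0.008 -1.   ] jaw -70.47 F [-0.1 -0.2 -1.7] gap 35.9 q [-0.19  0.37  1.81  0.01  0.97  1.04]
turn tool deg -0.41881630807546344 units -0.06980271801257724 shift tool mm (current axes) [-1.2  8.9 -4.8]
world d [ 7.5 -6.8  1.1] final-axes shift [-1.2  8.9 -4.7]
```

Emit:
{"name": "move_arm", "arguments": {"plan": [[0, 0.006, -0.004, -0.07], [0, 0.003, -0.0015, 0], [0, 0, 0, 0]]}}

```text
clock: 7.38
tcp_pos: [521.5, -33.9, 113.7]
ee_rot: [2.029, 0.366, -2.044]
wrist_force: [-0.5, -0.5, -2.7]
finger_gap: 35.8
```

```bash
python3 go.py 521 -31.5 85 19.95;python3 - <<'E'
from h import *
for n in("wrist","top","scene"):
    f,K,V=grab(n,n+"3")
    if n!="wrist":
        f=cv2.resize(f[130:260,220:420],None,fx=4,fy=4,interpolation=cv2.INTER_CUBIC); cv2.imwrite(f"pics/{n}3z.png",f[:,:,::-1])
E
```

```text
t 7.38 tcp [521.5 -33.9 113.7] x [-0.009  0.008 -1.   ] jaw -70.15 F [-0.5 -0.5 -2.7] gap 35.8 q [-0.2   0.38  1.79  0.01  0.98  1.02]
turn tool deg -0.10358394050291508 units -0.01726399008381918 shift tool mm (current axes) [28.7 -2.2 -0.5]
world d [ -0.5   2.4 -28.7] final-axes shift [28.7 -2.2 -0.5]
```

View pics/wrist3.png

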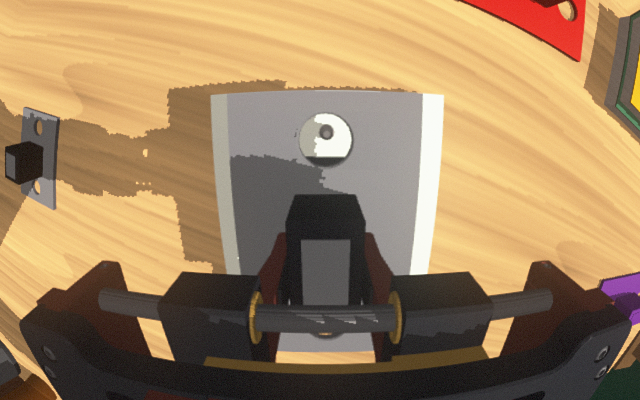

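View pics/scene3z.png

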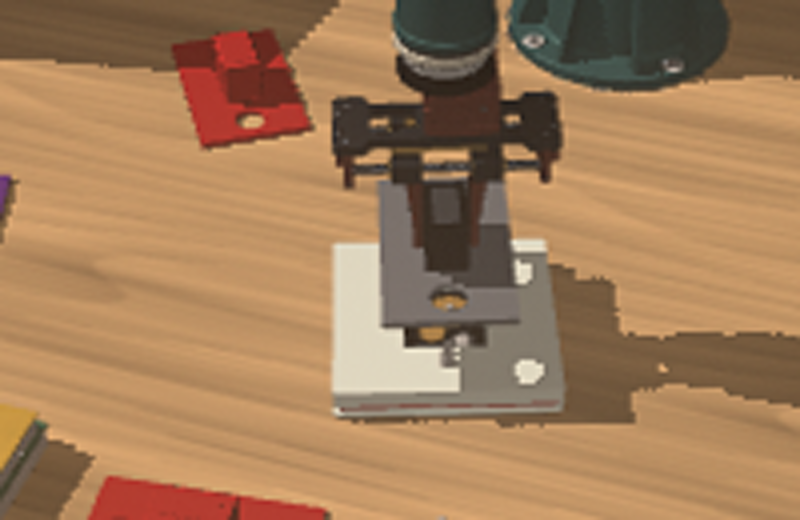

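View pics/top3z.png

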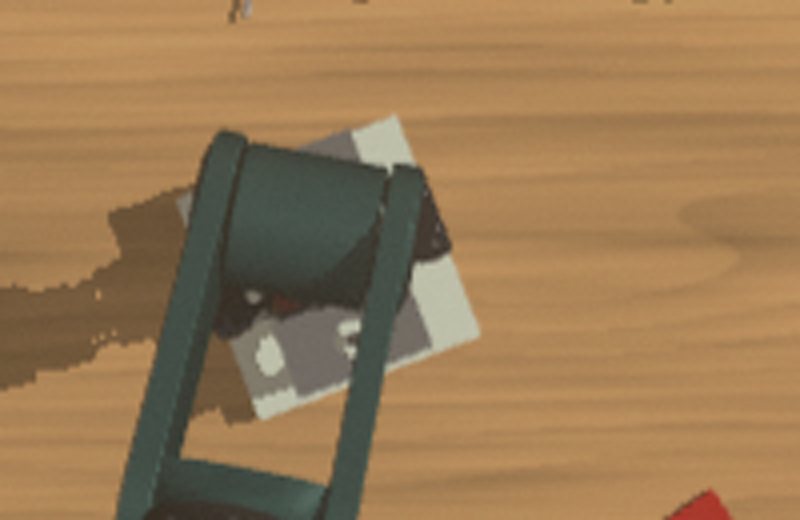

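```bash
python3 - <<'E'
from h import *
f,K,V=load("wrist3")
s=read_state();print(s["tcp_pos"])
p=onz((327,131.5),56,K,V,True); zt=s["tcp_pos"][2]-14.7+6
h=onz((326,139),zt,K,V,True); print("pin",p,"hole",h,"diff",p-h)
a=np.radians(20);e=np.array([np.cos(a),np.sin(a)]);n=np.array([-e[1],e[0]])
print("along x",(p-h)[:2]@e,"along y",(p-h)[:2]@n, "pin expected",np.array([520.2,-31.7])+62*e)
g=cv2.resize(f[90:190,270:390],None,fx=6,fy=6,interpolation=cv2.INTER_CUBIC); cv2.imwrite("pics/w3z.png",g[:,:,::-1])
E
```

```text
[521.11110333 -33.35435282 113.66109831]
pin [581.745486  -14.3972328  56.       ] hole [581.25694226 -14.21293197 104.96109831] diff [  0.48854374  -0.18430083 -48.96109831]
along x 0.39604634814921824 along y -0.34027792589951444 pin expected [578.46094249 -10.49475111]
```

View pics/w3z.png

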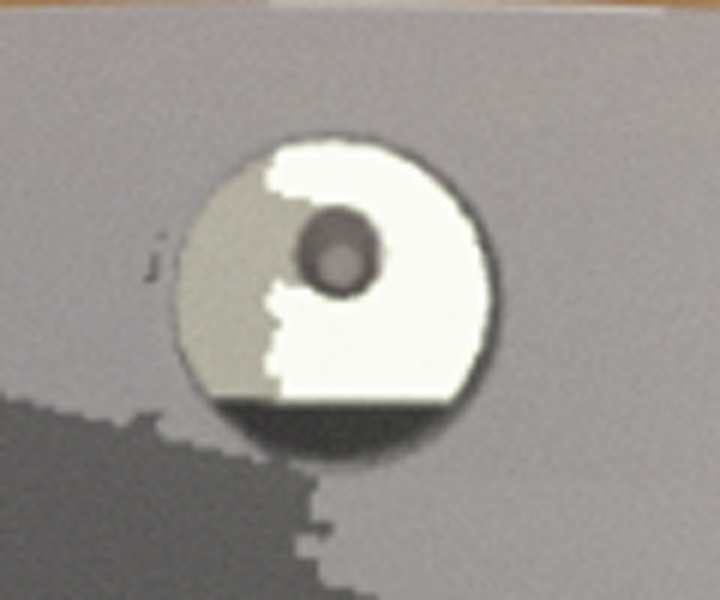

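The pin tip at (327,133) sits centred in the hole at (326,139), within about 2 mm once reprojected. I'll descend to just above the tips.

Emit:
{"name": "move_arm", "arguments": {"plan": [[0.01, -0.0005, 0, 0], [0.012, 0, 0, 0], [0.01, 0, 0, 0], [0, 0, 0, 0]]}}

```text
clock: 8.02
tcp_pos: [519.6, -32.4, 78.7]
ee_rot: [2.027, 0.367, -2.046]
wrist_force: [-0.5, 0.1, -2.6]
finger_gap: 35.6
```

```bash
python3 go.py 521 -33.3 46 19.95;python3 - <<'E'
from h import *
f,K,V=grab("wrist","w4")
g=cv2.resize(f[80:200,240:420],None,fx=4,fy=4,interpolation=cv2.INTER_CUBIC); cv2.imwrite("pics/w4z.png",g[:,:,::-1])
E
```

```text
t 8.03 tcp [519.6 -32.4  78.7] x [-0.011  0.008 -1.   ] jaw -70.13 F [-0.5  0.1 -2.6] gap 35.6 q [-0.2   0.43  1.82  0.01  0.9   1.02]
turn tool deg -0.08227032999616313 units -0.013711721666027188 shift tool mm (current axes) [32.7  1.7 -1.2]
world d [  1.4  -0.9 -32.7] final-axes shift [32.7  1.7 -1.2]
```

View pics/w4z.png

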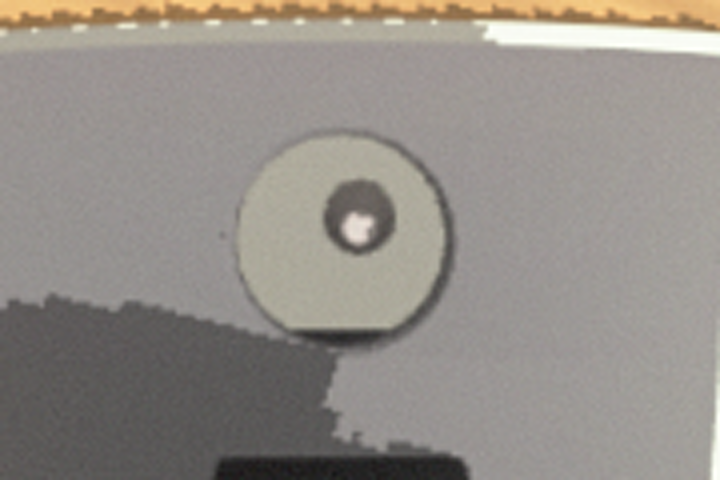

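The pin is about 2 mm right of the hole's centre, which agrees with the computed correction. I'll correct that and lower.

Emit:
{"name": "move_arm", "arguments": {"plan": [[0, 0.002, -0.001, 0], [0.006, 0.0005, 0, 0], [0.006, 0, 0, 0], [0.006, 0, 0, 0], [0, 0, 0, 0]]}}

```text
clock: 8.7
tcp_pos: [522.4, -34.6, 60.4]
ee_rot: [2.029, 0.366, -2.044]
wrist_force: [0.1, 0.6, -2.7]
finger_gap: 35.9
```

```bash
python3 go.py 521 -33.3 45 19.95;python3 - <<'E'
from h import *
f,K,V=grab("wrist","w5")
g=cv2.resize(f[80:200,240:420],None,fx=4,fy=4,interpolation=cv2.INTER_CUBIC); cv2.imwrite("pics/w5z.png",g[:,:,::-1])
E
```

```text
t 8.7 tcp [522.4 -34.6  60.4] x [-0.009  0.008 -1.   ] jaw -70.13 F [ 0.1  0.6 -2.7] gap 35.9 q [-0.2   0.46  1.83  0.01  0.86  1.02]
turn tool deg -0.07767831059902619 units -0.012946385099837698 shift tool mm (current axes) [15.4 -1.6  0.8]
world d [ -1.4   1.3 -15.4] final-axes shift [15.4 -1.6  0.8]
```

View pics/w5z.png

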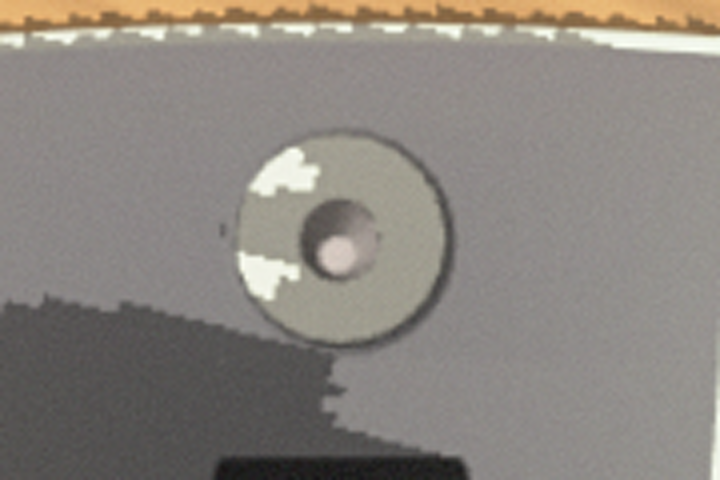

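The pin is centred in the hole at crop position (340,240), and its tip is inside. I'll finish lowering with short steps.

Emit:
{"name": "move_arm", "arguments": {"plan": [[0.004, -0.0005, 0, 0], [0.004, 0, 0, 0], [0.003, 0, 0, 0], [0, 0, 0, 0]]}}

```text
clock: 9.25
tcp_pos: [522.6, -34.0, 49.1]
ee_rot: [2.03, 0.366, -2.043]
wrist_force: [-0.4, 0.7, -2.2]
finger_gap: 35.6
```

```bash
python3 go.py 521.5 -34 45 19.95
```

```text
t 9.25 tcp [522.6 -34.   49.1] x [-0.008  0.008 -1.   ] jaw -70.12 F [-0.4  0.7 -2.2] gap 35.6 q [-0.2   0.48  1.84  0.01  0.83  1.02]
turn tool deg -0.07353023377072532 units -0.012255038961787553 shift tool mm (current axes) [ 4.1 -0.4  1. ]
world d [-1.1  0.  -4.1] final-axes shift [ 4.1 -0.4  1. ]
```

Emit:
{"name": "move_arm", "arguments": {"plan": [[0.002, 0, 0, 0], [0.0015, 0, 0, 0], [0, 0, 0, 0]]}}

```text
clock: 9.62
tcp_pos: [522.6, -34.0, 45.8]
ee_rot: [2.03, 0.366, -2.043]
wrist_force: [-0.0, 0.4, -0.4]
finger_gap: 35.9
```

```bash
python3 go.py 521.5 -34 45 19.95
```

```text
t 9.62 tcp [522.6 -34.   45.8] x [-0.007  0.008 -1.   ] jaw -70.12 F [-0.   0.4 -0.4] gap 35.9 q [-0.2   0.49  1.85  0.01  0.82  1.02]
turn tool deg -0.07049182934900955 units -0.011748638224834925 shift tool mm (current axes) [ 0.8 -0.4  1. ]
world d [-1.1 -0.  -0.8] final-axes shift [ 0.8 -0.4  1. ]
```

Emit:
{"name": "move_arm", "arguments": {"plan": [[0.001, 0, 0, 0], [0, 0, 0, 0]]}}

```text
clock: 9.88
tcp_pos: [522.5, -33.9, 45.5]
ee_rot: [2.03, 0.366, -2.042]
wrist_force: [-1.1, 1.2, -0.6]
finger_gap: 36.0
```

```bash
python3 go.py 521.5 -34 45 19.95
```

```text
t 9.88 tcp [522.5 -33.9  45.5] x [-0.007  0.007 -1.   ] jaw -70.11 F [-1.1  1.2 -0.6] gap 36.0 q [-0.2   0.49  1.85  0.01  0.82  1.02]
turn tool deg -0.0646639234240638 units -0.010777320570677299 shift tool mm (current axes) [ 0.5 -0.2  1. ]
world d [-1.  -0.1 -0.5] final-axes shift [ 0.5 -0.2  1. ]
```

Emit:
{"name": "move_arm", "arguments": {"plan": [[0.0015, 0, 0, 0], [0.001, 0, 0, 0], [0, 0, 0, 0]]}}

```text
clock: 10.25
tcp_pos: [522.4, -33.9, 45.1]
ee_rot: [2.03, 0.366, -2.041]
wrist_force: [-0.9, -0.1, -3.6]
finger_gap: 35.4
```

```bash
python3 go.py 521.5 -34 45 19.95; python3 -c "
from h import *
f,K,V=grab('scene','s6');g=cv2.resize(f[150:260,270:400],None,fx=5,fy=5,interpolation=cv2.INTER_CUBIC); cv2.imwrite('pics/s6z.png',g[:,:,::-1])"
```

```text
t 10.25 tcp [522.4 -33.9  45.1] x [-0.006  0.007 -1.   ] jaw -70.07 F [-0.9 -0.1 -3.6] gap 35.4 q [-0.2   0.49  1.85  0.01  0.82  1.02]
turn tool deg -0.022009137761301645 units -0.0036681896268836076 shift tool mm (current axes) [ 0.1 -0.2  0.9]
world d [-0.9 -0.1 -0.1] final-axes shift [ 0.1 -0.2  0.9]
```

View pics/s6z.png

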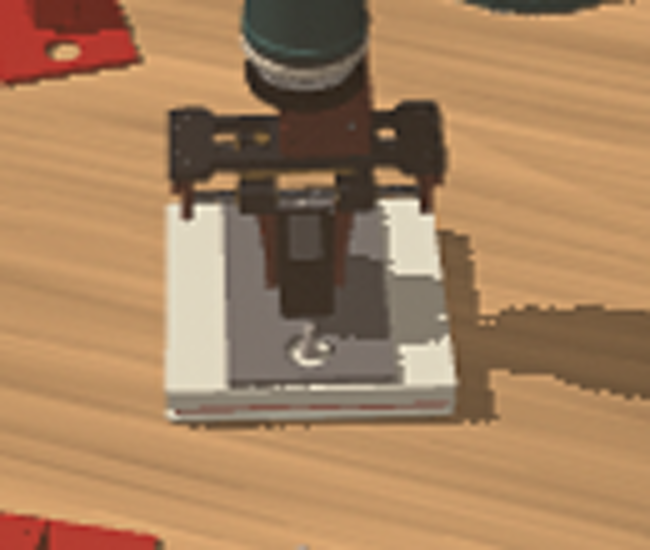

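The front pin shows through its hole and the plate lies on the case. Downward motion has stalled at z≈45, and 44.7 was expected for seated. I'll release and retreat.

Emit:
{"name": "move_arm", "arguments": {"plan": [[0, 0, 0, 0], [0, 0, 0, 0], [0, 0, 0, 0], [0, 0, 0, 0], [0, 0, 0, 0], [0, 0, 0, 0], [0, 0, 0, 0]], "claw": 100}}

```text
clock: 11.18
tcp_pos: [523.6, -34.2, 44.6]
ee_rot: [2.032, 0.365, -2.039]
wrist_force: [0.4, -0.4, -0.8]
finger_gap: 88.0
```

```bash
python3 go.py 521.5 -34 45 19.95
```

```text
t 11.18 tcp [523.6 -34.2  44.6] x [-0.005  0.007 -1.   ] jaw -70.08 F [ 0.4 -0.4 -0.8] gap 88.0 q [-0.2   0.49  1.85  0.01  0.81  1.02]
turn tool deg -0.03413961374883456 units -0.00568993562480576 shift tool mm (current axes) [-0.4 -1.   1.9]
world d [-2.1  0.2  0.4] final-axes shift [-0.4 -1.   1.9]
```

Emit:
{"name": "move_arm", "arguments": {"plan": [[-0.01, 0, 0, 0], [-0.02, 0, 0, 0], [-0.03, 0, 0, 0], [-0.03, 0, 0, 0], [-0.03, 0, 0, 0], [-0.03, 0, 0, 0], [0, 0.04, 0.03, 0], [0, 0.04, 0.03, 0], [0, 0.04, 0.03, 0], [0, 0.04, 0.03, 0], [0, 0.04, 0.03, 0], [0, 0, 0, 0]]}}

```text
clock: 12.68
tcp_pos: [451.5, -281.6, 207.6]
ee_rot: [2.036, 0.361, -2.026]
wrist_force: [0.4, 0.0, 0.3]
finger_gap: 87.8
```

```bash
python3 go.py 521.5 -34 45 19.95; python3 -c "
from h import *
f,K,V=grab('scene','s7');g=cv2.resize(f[150:260,270:470],None,fx=4,fy=4,interpolation=cv2.INTER_CUBIC); cv2.imwrite('pics/s7z.png',g[:,:,::-1])
f,K,V=grab('top','t7');g=cv2.resize(f[140:260,170:360],None,fx=4,fy=4,interpolation=cv2.INTER_CUBIC); cv2.imwrite('pics/t7z.png',g[:,:,::-1])"
```

```text
t 12.68 tcp [ 451.5 -281.6  207.6] x [ 0.004  0.002 -1.   ] jaw -69.89 F [0.4 0.  0.3] gap 87.8 q [-0.69  0.27  1.68  0.    1.19  0.53]
turn tool deg 0.1629953872516694 units 0.027165897875278233 shift tool mm (current axes) [ 163.3 -208.4 -150.2]
world d [  70.   247.6 -162.6] final-axes shift [ 163.3 -208.9 -149.6]
```

View pics/s7z.png

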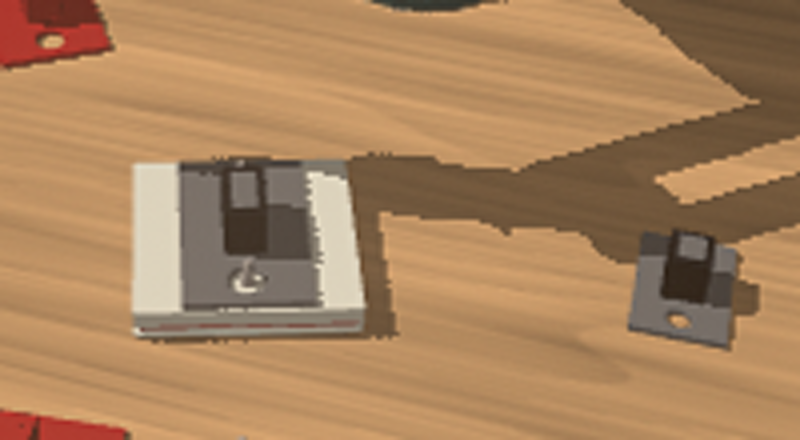

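View pics/t7z.png

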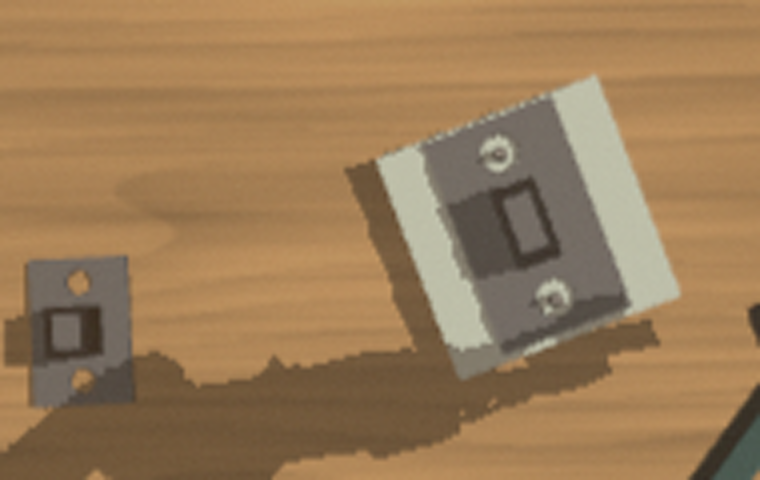

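Both pins stand in the middle of their holes, at crop positions (497,153) and (552,298). The plate lies flat and parallel to the case, the spare is untouched, and the arm is clear.

```bash
python3 -c "
from h import *
print(workorder.sign_off())"
```

```text
the job is handed in; nothing more can be done
None
```

The larger grey cover is on the clock, with both pins through its holes, and the job is handed in at about 12.8 s of the 38 s allowed. I gripped it by its battery box (gap 36 mm), turned it about 25°, lowered it over the pins in small steps checked by the wrist camera, let go and moved the arm clear.

**Last checks:**
- **Fit:** the top and scene views show both pins standing in the holes and the plate parallel to the case and lying flat.
- **Seating height:** the tool stopped at z ≈ 45 mm before release, against 44.7 mm expected for a seated cover.
- **Other objects:** the smaller cover and the red look-alike in view look untouched. I did not re-check the purple one or the other red one.

**Disagreements:**
- **Wrist force:** just before release it read −3.6 N vertically, where a supported cover should read about zero or positive. I relied on the stalled height and the pictures instead.
- **Clock position:** the wrist and top cameras disagreed by about 3–5 mm, so I followed the wrist view.
- **Descent to the cover:** the arm drifted about 7 mm sideways. I corrected this before gripping.

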